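# Seat the cuvette block in the reader's drawer and hold it for clamping

## Robot

A 6-joint arm with a two-finger parallel gripper is mounted at the origin on the work surface. World frame = base frame: x ahead of the robot, y to its left, z up, the work surface at z = 0. Lengths are in m, angles in degrees, forces in N, time in s.
With the tool pointing down it reaches from about 0.325 to 0.85 m from the base axis. Payload 15.5 kg.
Tool frame: the origin (TCP) lies at the very end of the fingers, on their centre line; the grasp point (between the pads) lies arm.grip_depth behind it (arm.grip_depth is the distance from the TCP to the grasp point, in m); z points along the fingers, y is the line along which they close (so a half turn about z gives the same grasp; the last joint's range is limited). The gripper opens to 91 mm and grips with 3 to 60 N. Pads are 32 mm wide; open, the fingers measure 118 mm over their backs; the gripper's body (76 mm by 178 mm) begins 60 mm behind the grasp point.
Start: joints at [-78.581, 28.281, 77.091, -0, 74.628, -5.472], TCP at [0.182, -0.598, 0.214] pointing down, gripper open.
Joint ranges: [-166.48, 166.48], [-47.26, 123.95], [12.59, 153.08], [-70.14, 250.14], [6.76, 159.57], [-176.63, 176.63]. Speed limits (degrees/s): [108.29, 108.29, 147.25, 172.46, 172.46, 172.46].

## Interface

Orientations are given as a 3x3 rotation matrix whose columns are the frame's x, y, z axes.
In Python, from rig import arm gives the robot as it stands. Calls block until the motion is done:
- arm.move_to(position, orientation): joint-space move of the TCP to a pose.
- arm.move_l(position, orientation=None, feed=0.15): straight line of the TCP; orientation=None keeps the orientation; feed is the mean speed in m/s.
- arm.move_joints(angles): joint-space move.
- arm.grip(opening): finger opening in m; the grip force is fixed at half the most; returns when the fingers have stopped.
- arm.sleep(seconds).
- arm.solve_ik(position, orientation): joint angles nearest the present ones, or None.
- arm.snapshot(name): name is "scene" or "side" or "wrist"; returns the picture (384x512x3 uint8, red, green, blue); there is no depth.
- arm.get_calibration(name): a dict with "intrinsics" (3x3 intrinsics, pixels), "k1" (the pictures are not rectified: a ray, as slopes to the right and down, at radius r is drawn at 1 + k1 r^2 times it, then the intrinsics apply), "cam_to_world" (4x4, takes a point from camera to world coordinates). Camera axes: x right, y down, z forward; pixel columns grow to the right and rows downward; lengths in m; the calibration is good to about 2 mm. A picture is of the moment at which its call begins: read the wrist's pose just before it. get_calibration takes no time and is no camera call; for the wrist camera it gives the pose at the moment of the call.
A pose or a line that the arm cannot do raises arm.Unreachable and nothing moves.
- arm.sign_off(): hands the job in; it is judged then, once.
Readings, each from a call of its own:
- arm.current_t(): time.
- arm.current_joint_positions(): joint angles.
- arm.current_dq(): joint speeds.
- arm.current_tau(): joint torques, N m.
- arm.current_ee_pos(): TCP position.
- arm.current_tool_rot(): TCP orientation.
- arm.current_force(): force on the tool from outside, world axes, zero at the start.
- arm.current_torque(): the same for the moment, N m.
- arm.current_width(): finger opening in m.
- arm.current_grasp_force(): force on a finger pad.
Only numpy, scipy, OpenCV 4.12 (cv2) and the standard library are available. Lean on these libraries where they do the work, as an engineer would, in place of code of your own. Each camera call takes 0.05 s, during which the arm holds its last target. There are 200 camera calls.

## Task

Pull the reader's sample drawer all the way out by its handle, then lay the aluminium cuvette block (the long one with square wells) flat on the drawer's stage, its long side along the side ledge, and press it into the corner so that it bears firmly against the front ledge and the side ledge at once. Keep gripping it and pressing it home, and finish like that, still holding, so that I can do up the clamp screw; leave the other block and everything else on the bench where it stands.

Things in the scene. Friction and masses are not known exactly. Their poses are not given: they have to be found in the camera images.
- reader: the fixed low grey and black bench instrument (cuvette reader), 320 wide, 360 deep, 118 high at the front, 160 at the back. Origin: under the middle of its front face; x points level from the front face into the reader, y to the left seen from the front, z up
- drawer (a joint): the reader's sample drawer. Value in m: 0 shut, 0.17 fully out at its stop. It slides level straight out of the front face (-x of reader), drags with 2.5 N plus 6 N per m/s, stays where left. Inside is a flat aluminium stage 200 x 200, surface 38 mm above the bench, side rims 6 mm above it. The front panel is 226 wide, 12 thick, its top 64 mm above the stage
- drawer_handle (a point): middle of the drawer's steel bar handle, 78 mm above the bench: a level round bar, 10 mm diameter, 110 long, parallel to the front panel, 35 mm clear between bar and panel, free above and below, so it can be pinched or hooked from above. Moves with the drawer; axes as reader
- corner (a point): point on the stage, 38 mm above the bench, where the inner faces of the two ledges meet; moves with the drawer, axes as reader. The front ledge runs from it along -y, the side ledge along +x. The block pressed home has its centre 48 mm along +x and 27 mm along -y from here. It lies 38 mm behind the front panel's inner side; fully out, 132 mm outside the reader's front face
- front_ledge: fixed steel strip on the stage parallel to the front panel, 122 long, 8 wide, 12 high above the stage. Origin: middle of its underside. The block's end face (54 wide) bears on its side turned away from the panel
- side_ledge: fixed steel strip on the stage, 127 long, 8 wide, 12 high above the stage, running front to back on the drawer's left (+y). Origin: middle of its underside. The block's long face bears on its -y side. At the stage's rear right stands the screwed-back clamp screw, up to 34 mm above the stage, about 25 mm clear of the seated block's far corner
- cuvette_block: loose machined bare aluminium block, 96 long (its x axis) x 54 wide (y) x 42 high (z), about 0.45 kg, with two rows of four square wells in the top; either end may go first. Origin: centre of its underside. It lies flat on the open bench to the left or right of the reader's drawer
- tube_block: bystander: bare aluminium block 76 x 76 x 50 mm high with nine round holes, on the other side of the drawer; not to be moved. Origin: centre of its underside
- amber_bottle: bystander: capped brown glass bottle, 72 mm diameter, 160 high. Origin: centre of its underside
- buffer_jar: bystander: small clear jar with lid, 54 mm diameter, 85 high. Origin: centre of its underside
- beaker: bystander: glass beaker, 68 mm diameter, 90 high. Origin: centre of its underside
- tube_rack: bystander: blue rack with capped test tubes, 210 x 75 mm, 121 high over the caps. Origin: centre of its underside
- wash_bottle: bystander: white wash bottle with a bent spout, 68 mm diameter, 205 high. Origin: centre of its underside
Things that resemble listed ones, but are neither listed nor needed, are in the scene too. What is shaped like the cuvette_block but green or turquoise is not meant.

How it is judged (in metres and radians):
On the way, in this order (a step that is already met when the one before it is completed fails the run):
1. the drawer is pulled fully out (at least 160 of its 170 mm) (value of joint drawer above 0.16 m), for 0.2 s.
2. the cuvette block is on the drawer's stage, within 6 mm of it in height, behind the front ledge and beside the side ledge (z of cuvette_block in the frame of corner below 0.006 m and x of cuvette_block in the frame of corner between 0.04 and 0.1 m and y of cuvette_block in the frame of corner between -0.08 and -0.02 m), for 0.1 s.
At the end, for the whole second after the job is handed in: For the last second: drawer at least 160 mm out; block flat and lengthwise on the stage (height within 4 mm, tilt 0.05 rad), centre within 3 mm of its place in the corner, square within 0.04 rad, over 2 N on each ledge; fingers on it (over 2 N); at rest (value of joint drawer above 0.16 m and x of cuvette_block in the frame of corner between 0.045 and 0.051 m and y of cuvette_block in the frame of corner between -0.03 and -0.024 m and z of cuvette_block in the frame of corner below 0.004 m and angle between cuvette_block's own z axis and vertical below 0.05 rad and angle between the x axis of cuvette_block and the x axis of corner, either way round below 0.04 rad and contact force between cuvette_block and front_ledge above 2 N and contact force between cuvette_block and side_ledge above 2 N and contact force between the fingers and cuvette_block above 2 N and linear speed of cuvette_block below 0.02 m/s); the arm keeps its last pose, push and grip.
It fails at once if the tube block is shifted by more than 30 mm (distance of tube_block from where it was at the start of the episode above 0.03 m).
It fails at once if a bottle, jar, beaker or rack on the bench is shifted or knocked over (moved more than 30 mm or tilted more than 0.4 rad) (distance of any of amber_bottle, buffer_jar, beaker, tube_rack, wash_bottle from where it was at the start of the episode above 0.03 m or angle between any of amber_bottle, buffer_jar, beaker, tube_rack, wash_bottle's own z axis and vertical above 0.4 rad).
It also fails if it takes over 54 s, if anything falls off the work surface, if the arm or the gripper's body presses on something with over 40 N, if the wrist force passes 120 N, or if a joint passes its speed limit or range.

## Working session

There is one attempt and no reset: what is moved stays moved. The work goes in short steps, each a Python script; the robot and the scene stay as the last script left them, time stands still between calls to the robot, and variables do not carry over. Pictures are saved under pics/ and viewed, at most 10 in all, crops included, and the job is handed in when it is done.

```bash
mkdir -p pics; cat > h.py <<'E'
import numpy as np, cv2
from rig import arm
def save(n,img): cv2.imwrite(f'pics/{n}.png',cv2.cvtColor(img,cv2.COLOR_RGB2BGR))
def rays(cal,uv):
    K=np.array(cal["intrinsics"]);D=np.array([cal["k1"],0,0,0,0.])
    p=cv2.undistortPoints(np.array(uv,float).reshape(-1,1,2),K,D,None,None).reshape(-1,2)
    T=np.array(cal["cam_to_world"]); d=np.c_[p,np.ones(len(p))]@T[:3,:3].T
    return T[:3,3],d
def onplane(cal,uv,z):
    o,d=rays(cal,uv); return o+d*((z-o[2])/d[:,2])[:,None]
def project(cal,P):
    T=np.linalg.inv(np.array(cal["cam_to_world"])); P=np.atleast_2d(P)@T[:3,:3].T+T[:3,3]
    return cv2.projectPoints(P.reshape(-1,1,3),np.zeros(3),np.zeros(3),np.array(cal["intrinsics"]),np.array([cal["k1"],0,0,0,0.]))[0].reshape(-1,2)
E
python3 - <<'E'
from h import *
a=arm.snapshot("scene");b=arm.snapshot("side")
save('scene',a);save('side',b)
for n in("scene","side"): print(n,np.round(arm.get_calibration(n)["cam_to_world"],3))
print(arm.grip_depth)
save('s1',cv2.resize(a,(800,600)));save('s2',cv2.resize(b,(800,600)))
E
```

```text
scene [[ 0.825  0.478 -0.301  0.946]
 [ 0.565 -0.705  0.428 -0.619]
 [-0.007 -0.523 -0.852  1.303]
 [ 0.     0.     0.     1.   ]]
side [[-0.995 -0.056  0.087  0.405]
 [-0.101  0.694 -0.713  0.937]
 [-0.021 -0.717 -0.696  0.972]
 [ 0.     0.     0.     1.   ]]
0.0188
```

View pics/s1.png

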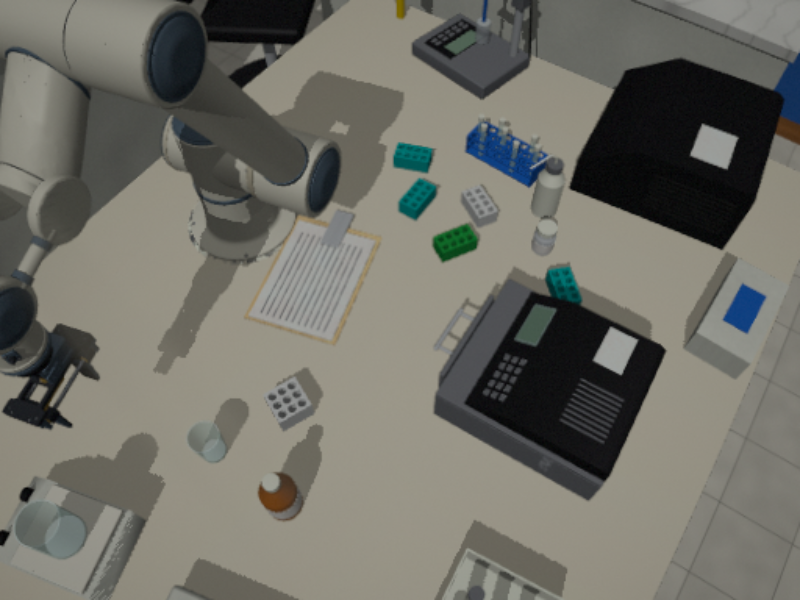

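View pics/s2.png

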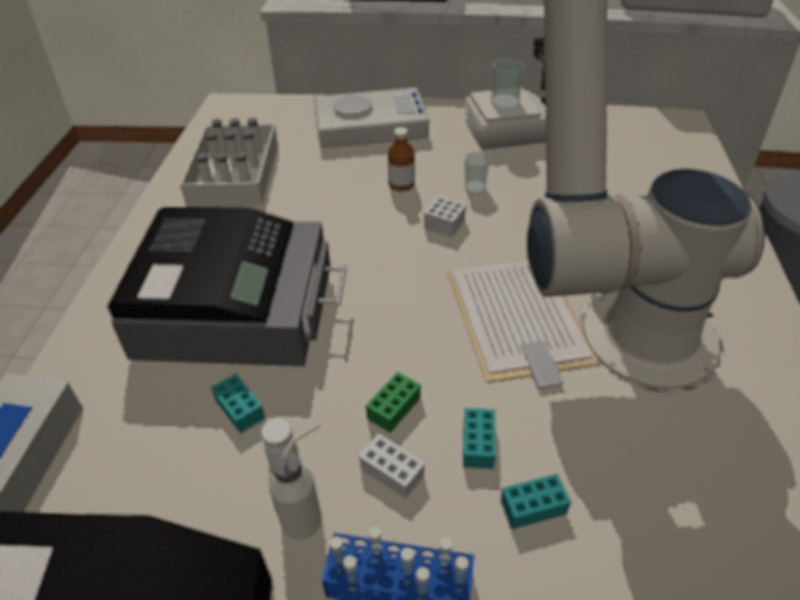

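The scene shows the reader with its handle at (455,325) and its front facing the robot. The candidates for the block are bare aluminium with square wells (480,205; side 392,463), green (455,242), turquoise (412,157), (418,198) and (563,283), and the round-hole block (290,400). Only the first is aluminium, long and square-welled. I'll confirm that in a crop, together with the handle.

```bash
python3 - <<'E'
from h import *
a=cv2.imread('pics/scene.png');b=cv2.imread('pics/side.png')
def crop(i,u,v): return cv2.resize(i[v:v+75,u:u+100],(400,300),interpolation=cv2.INTER_CUBIC)
save('c1',np.vstack([np.hstack([crop(a,257,94),crop(b,201,259)]),np.hstack([crop(a,260,170),crop(b,160,150)])])[:,:,::-1])
for n,i,(u,v) in(("scene",a,(307,131)),("side",b,(251,296))):
    hsv=cv2.cvtColor(i,cv2.COLOR_BGR2HSV); w=hsv[v-25:v+25,u-30:u+30]
    print(n,hsv[v-6:v+7:3,u-6:u+7:3].reshape(-1,3).tolist()[:10],'bench',hsv[v-22,u-25].tolist(),hsv[v+20,u+25].tolist())
E
```

```text
scene [[70, 6, 127], [75, 3, 150], [75, 4, 114], [75, 4, 133], [24, 33, 109], [90, 2, 115], [60, 4, 120], [70, 5, 151], [30, 2, 121], [60, 2, 148]] bench [25, 29, 151] [23, 30, 153]
side [[15, 6, 175], [8, 7, 147], [23, 8, 125], [15, 6, 163], [20, 12, 124], [15, 12, 131], [15, 6, 173], [10, 4, 174], [15, 8, 127], [15, 18, 86]] bench [18, 36, 164] [19, 37, 164]
```

View pics/c1.png

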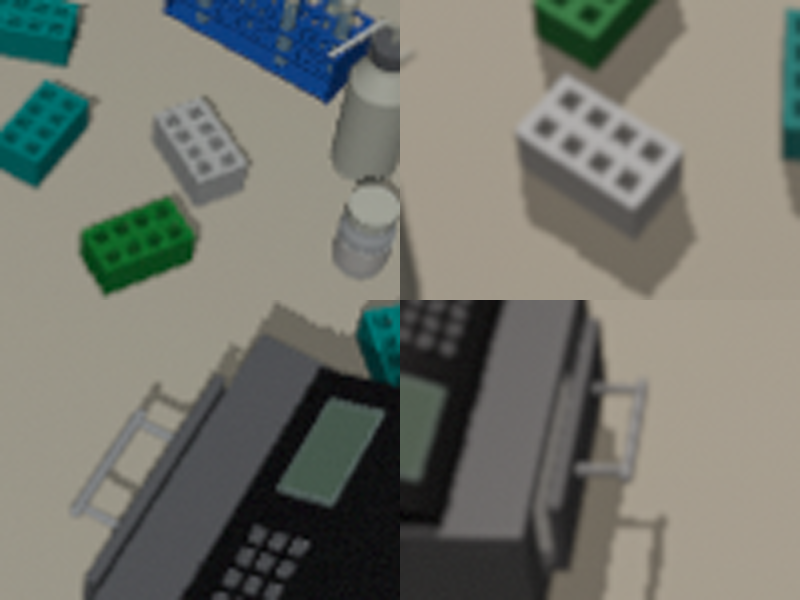

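The crops confirm the bare aluminium block with 2x4 square wells (scene raw ~(307,131)) as the one meant. The bar handle is at scene raw ~(287,211) and side raw ~(219,182).

```bash
python3 - <<'E'
from h import *
c=[arm.get_calibration(n) for n in("scene","side")]
A=np.array([[153,123],[205,97],[248,160],[200,180]])/4+[257,94]
B=np.array([[165,75],[282,152],[235,210],[118,130]])/4+[201,259]
for k,q in zip(c,(A,B)):
    P=onplane(k,q-.5,.042);print(P.round(4).tolist(),P.mean(0).round(4)); 
    print([np.round([np.linalg.norm(P[i]-P[i-1]),np.degrees(np.arctan2(*(P[i]-P[i-1])[1::-1]))],3).tolist() for i in range(4)])
hA=np.array([[75,208],[140,118]])/4+[260,170]; hB=np.array([[228,175],[240,82]])/4+[160,150]
for k,q in zip(c,(hA,hB)):
    P=onplane(k,q-.5,.078);print('bar',P.round(4).tolist(),P.mean(0).round(4),np.linalg.norm(P[1]-P[0]))
# triangulate
def tri(u,v):
    o1,d1=rays(c[0],u);o2,d2=rays(c[1],v);S=np.zeros((3,3));s=np.zeros(3)
    for o,d in((o1,d1[0]),(o2,d2[0])):
        d=d/np.linalg.norm(d);M=np.eye(3)-np.outer(d,d);S+=M;s+=M@o
    return np.linalg.solve(S,s)
print(tri(hA.mean(0)-.5,hB.mean(0)-.5))
for k,q in zip(c,([[436,400],[512,283]],[[303,330],[327,222]])):
    P=onplane(k,np.array(q)*.64-.5,.118);print('front',P.round(4).tolist(),np.linalg.norm(P[1]-P[0]))
E
```

```text
[[0.4422, 0.3463, 0.042], [0.4675, 0.4049, 0.042], [0.5443, 0.3584, 0.042], [0.5181, 0.3103, 0.042]] [0.493 0.355 0.042]
[[0.084, 154.701], [0.064, 66.648], [0.09, -31.212], [0.055, -118.542]]
[[0.5197, 0.3095, 0.042], [0.4379, 0.3616, 0.042], [0.4641, 0.4058, 0.042], [0.5449, 0.3546, 0.042]] [0.4917 0.3578 0.042 ]
[[0.052, -119.255], [0.097, 147.498], [0.051, 59.402], [0.096, -32.341]]
bar [[0.6336, -0.0707, 0.078], [0.6325, 0.0333, 0.078]] [ 0.633  -0.0187  0.078 ] 0.10403194942520637
bar [[0.6303, 0.034, 0.078], [0.6385, -0.0749, 0.078]] [ 0.6344 -0.0205  0.078 ] 0.10918867505982095
[ 0.63367101 -0.01929278  0.07785618]
front [[0.7087, -0.1865, 0.118], [0.697, 0.1366, 0.118]] 0.323363778303733
front [[0.6741, 0.1498, 0.118], [0.688, -0.1722, 0.118]] 0.3223192893037918
```

```bash
cat >> h.py <<'E'
def R(yaw):  # tool down, closing line (tool y) at yaw deg, world
    a=np.radians(yaw);y=np.array([np.cos(a),np.sin(a),0]);z=np.array([0,0,-1.]);return np.c_[np.cross(y,z),y,z]
def st(m=''): print(m,'t%.2f'%arm.current_t(),np.round(arm.current_ee_pos(),4),'F',np.round(arm.current_force(),1),'w%.4f'%arm.current_width(),'g%.1f'%arm.current_grasp_force(),flush=True)
YAW=2.3; X=np.array([np.cos(np.radians(YAW)),np.sin(np.radians(YAW)),0]); Yr=np.array([-X[1],X[0],0])
E
python3 - <<'E'
from h import *
H=np.array([.6335,-.0195,.066])
for y in(YAW,YAW+180): print(y,arm.solve_ik(H,R(y)),arm.solve_ik(H-.17*X,R(y)))
y=min((YAW,YAW+180),key=lambda y:abs(arm.solve_ik(H,R(y))[5]))
arm.move_to(H+[0,0,.15],R(y)); arm.grip(.03); st('above')
save('w1',arm.snapshot('wrist'))
arm.move_l(H,feed=.12); st('down')
arm.grip(0.0); st('grip')
E
```

```text
2.3 [-7.15892245e+00  3.83399575e+01  8.41733658e+01 -2.54444375e-14
  5.74866766e+01 -9.45892245e+00] [-1.06232115e+01  2.85848696e+01  1.08563277e+02 -2.54444375e-14
  4.28518530e+01 -1.29232115e+01]
182.3 [-7.15892245e+00  3.83399575e+01  8.41733658e+01 -2.54444375e-14
  5.74866766e+01  1.70541078e+02] [-1.06232115e+01  2.85848696e+01  1.08563277e+02 -2.54444375e-14
  4.28518530e+01  1.67076789e+02]
above t3.73 [ 0.6335 -0.0195  0.216 ] F [0.3 0.5 0.7] w0.0299 g0.0
down t5.17 [ 0.634  -0.0196  0.0667] F [ 0.1 -0.5 -0.6] w0.0302 g0.0
grip t5.62 [ 0.6336 -0.0195  0.0663] F [0.5 0.4 4.1] w0.0093 g30.0
```

```bash
python3 - <<'E'
from h import *
p=np.array(arm.current_ee_pos())
arm.move_l(p-.16*X,feed=.08); st('160')
q=p-.16*X
for i in range(6):
    q=q-.003*X; arm.move_l(q,feed=.03); st(i)
    if abs(np.array(arm.current_force())@X)>12: break
arm.grip(.03); st('open'); 
p=np.array(arm.current_ee_pos()); arm.move_l([p[0],p[1],.16],feed=.2)
save('w2',arm.snapshot('wrist')); save('scene2',arm.snapshot('scene')); save('side2',arm.snapshot('side'))
E
```

```text
160 t7.78 [ 0.4731 -0.0269  0.0663] F [  1.4 -12.7   1.4] w0.0092 g30.0
0 t8.03 [ 0.4701 -0.027   0.0663] F [  0.4 -12.8   2.4] w0.0088 g30.0
1 t8.28 [ 0.47   -0.0271  0.0664] F [ 15.9  -6.7 -15.2] w0.0093 g30.0
open t8.79 [ 0.4674 -0.0261  0.0662] F [ 0.5  0.3 -0.1] w0.0298 g0.0
```

```bash
python3 - <<'E'
from h import *
arm.move_to([.52,.0,.36],R(YAW)); arm.sleep(.2)
c=arm.get_calibration('wrist'); w=arm.snapshot('wrist'); save('w3',w)
import pickle; pickle.dump(c,open('w3.pkl','wb'))
print(np.round(c['cam_to_world'],3)); st()
a=cv2.imread('pics/scene2.png');
save('w3v',np.ascontiguousarray(cv2.resize(w,(800,600),interpolation=cv2.INTER_CUBIC)))
E
```

```text
[[ 0.999  0.038  0.007  0.517]
 [ 0.039 -0.967 -0.251  0.071]
 [-0.003  0.251 -0.968  0.529]
 [ 0.     0.     0.     1.   ]]
 t10.65 [ 5.196e-01 -1.000e-04  3.589e-01] F [ 0.5  0.6 -0. ] w0.0298 g0.0
```

View pics/w3v.png

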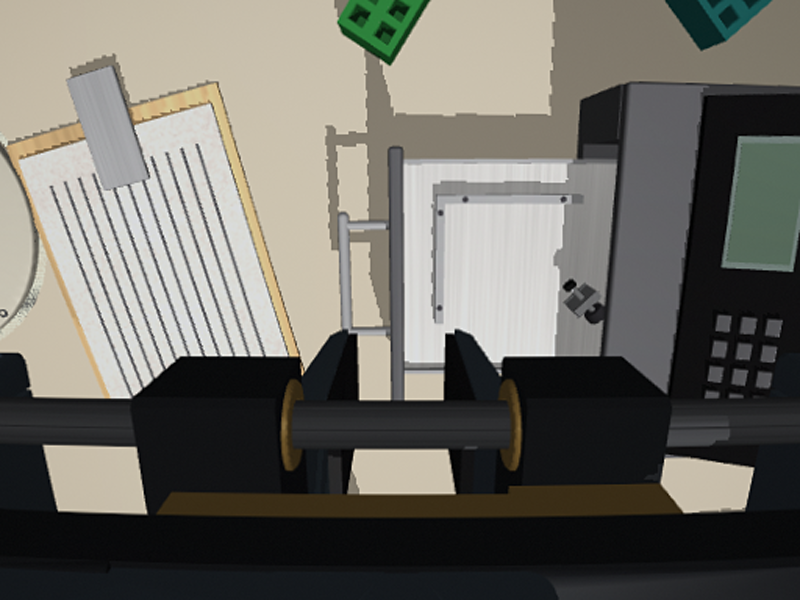

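The wrist view shows the drawer fully out. The front ledge runs x≈435–444 over y 195–323, the side ledge y≈195–203 over x 435–580, and the inner corner is at about (444,203). I'll enlarge it for exact edges.

```bash
python3 - <<'E'
from h import *
w=cv2.imread('pics/w3.png')
save('w3c',cv2.resize(w[100:220,240:400],(800,600),interpolation=cv2.INTER_CUBIC)[:,:,::-1])
E
```

```text
(no output)
```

View pics/w3c.png

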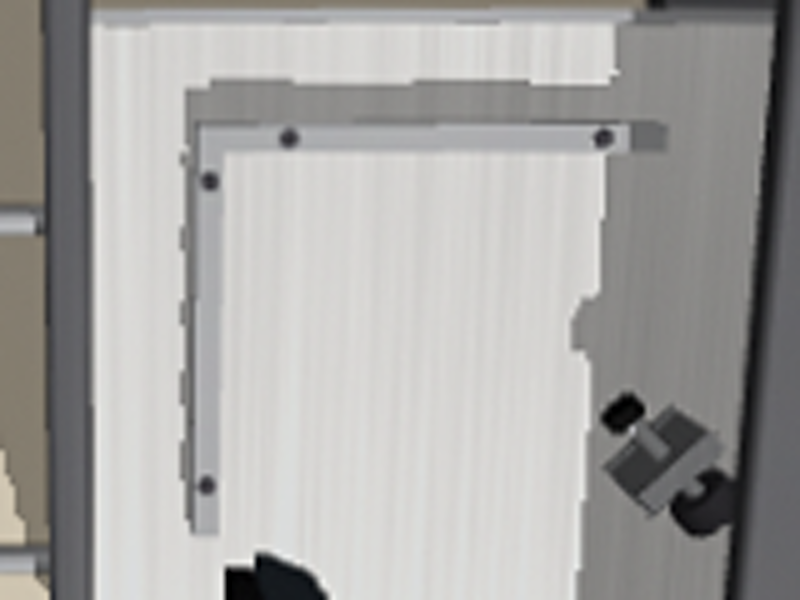

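The crop shows the inner corner at crop (225,152), the side-ledge inner end at (667,152), the front-ledge inner end at (218,533), and the clamp screw at about (665,455).

```bash
python3 - <<'E'
from h import *
import pickle; c=pickle.load(open('w3.pkl','rb'))
q=np.array([[225,152],[667,152],[218,533],[290,138],[604,137],[210,180],[206,485]])/5+[240,100]-.5
P=onplane(c,q,.05);print(P.round(4).tolist())
an=lambda d:np.degrees(np.arctan2(d[1],d[0]))
print(an(P[1]-P[0]),an(P[0]-P[2])-90,an(P[4]-P[3]),an(P[5]-P[6])-90,[np.linalg.norm(P[i]-P[0]) for i in(1,2)])
q=np.array([[344,215],[347,332]])*.64-.5;B=onplane(c,q,.083);print('bar',B.round(4),an(B[0]-B[1])-90,np.linalg.norm(B[0]-B[1]))
for s,z in(('scene',.042),('side',.042)):pass
# block yaw from minAreaRect of grey mask in side & scene: wells centroid approach
E
```

```text
[[0.5572, 0.0434, 0.05], [0.684, 0.0491, 0.05], [0.5618, -0.0695, 0.05], [0.5755, 0.0481, 0.05], [0.6653, 0.0524, 0.05], [0.5534, 0.0354, 0.05], [0.5574, -0.0547, 0.05]]
2.5439223106774103 2.3383782679275384 2.734902802663292 2.519019379140005 [np.float64(0.12687652513893827), np.float64(0.11301290973341084)]
bar [[ 0.4687  0.0325  0.083 ]
 [ 0.4727 -0.0719  0.083 ]] 2.1735913292594944 0.1044781012306184
```

```bash
python3 - <<'E'
from h import *
c=arm.get_calibration('scene')
print(onplane(c,np.array([[467,150],[533,183],[545,213],[544,250]])*.64-.5,0).round(3).tolist())
p=np.array([.4925,.357,.30]); y=58
arm.move_to(p-[.0,.06,0],R(y)); arm.grip(.091); arm.sleep(.1)
c=arm.get_calibration('wrist'); w=arm.snapshot('wrist'); save('w4',w); st()
import pickle; pickle.dump(c,open('w4.pkl','wb'))
save('w4v',cv2.resize(w,(800,600),interpolation=cv2.INTER_CUBIC))
E
```

```text
[[0.353, 0.526, 0.0], [0.562, 0.522, 0.0], [0.637, 0.449, 0.0], [0.69, 0.342, 0.0]]
 t12.99 [0.4925 0.297  0.3   ] F [ 0.8 -0.1  0.5] w0.0911 g0.0
```

View pics/w4v.png

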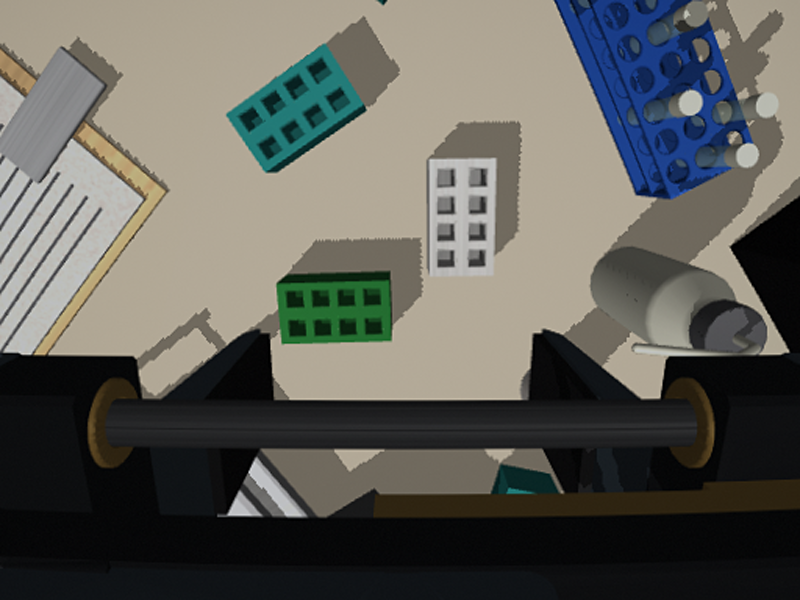

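The aluminium block's top face spans x 429–495, y 158–275. The rack (650,190) and the wash bottle (660,300) are clear of it. I'll refine from the mask and check the spout.

```bash
python3 - <<'E'
from h import *
import pickle; c=pickle.load(open('w4.pkl','rb'))
w=cv2.imread('pics/w4.png'); h=cv2.cvtColor(w,cv2.COLOR_BGR2HSV)
m=((h[...,1]<18)&(h[...,2]>150)).astype(np.uint8); m[:90]=0;m[185:]=0;m[:,:260]=0;m[:,330:]=0
m=cv2.morphologyEx(m,cv2.MORPH_OPEN,np.ones((2,2)))
k=max(cv2.findContours(m,0,1)[0],key=cv2.contourArea)[:,0,:]
P=onplane(c,k,.042)[:,:2].astype(np.float32); r=cv2.minAreaRect(P);print(r, k.min(0),k.max(0))
q=np.array([[446,178],[478,178],[446,258],[478,258]])*.64-.5;W=onplane(c,q,.042);print(W.mean(0),np.degrees(np.arctan2(*(W[3]-W[1])[1::-1])),np.degrees(np.arctan2(*(W[2]-W[0])[1::-1])))
print(onplane(c,np.array([[635,350]])*.64-.5,.19))
E
```

```text
((0.49356403946876526, 0.3578956127166748), (0.05342448875308037, 0.09574699401855469), 58.75736618041992) [276 102] [318 177]
[0.49133959 0.35680935 0.042     ] -30.095857495647333 -30.911631968511198
[[0.58912731 0.39666888 0.19      ]]
```

```bash
sed -i 's/^YAW=2.3;/YAW=2.55;/' h.py; python3 - <<'E'
from h import *
y=58.9;g=np.array([.4932-.0068,.3575+.0041,.017])
arm.move_to(g+[0,0,.12],R(y)); arm.move_l(g,feed=.1); st('down')
arm.grip(0.0); st('grip')
arm.move_l(g+[0,0,.15],feed=.15); st('up')
t=np.array([.557,.0432,.038])+.048*X-.027*Yr - .008*X  # TCP seated (8 mm forward of centre)
pre=t+.006*X-.006*Yr; pre[2]=.167
arm.move_to(pre,R(YAW+90)); arm.sleep(.2); st('pre')
c=arm.get_calibration('side'); save('side3',arm.snapshot('side')); save('scene3',arm.snapshot('scene'));save('w5',arm.snapshot('wrist'))
a=[cv2.imread(f'pics/{n}.png') for n in('w5','scene3')]
save('v5',np.hstack([cv2.resize(a[0],(400,300)),cv2.resize(a[1][100:300,230:430],(400,300))])[:,:,::-1])
E
```

```text
down t15.07 [0.4867 0.3618 0.0176] F [ 0.  -0.4 -0. ] w0.0911 g0.0
grip t15.73 [0.4862 0.3615 0.017 ] F [-1.5 -1.6  2.1] w0.0535 g30.0
up t16.88 [0.4859 0.3613 0.1661] F [-0.3  0.1 -4.1] w0.0537 g30.0
pre t18.46 [0.6044 0.0132 0.167 ] F [-0.   0.4 -3.1] w0.0540 g30.0
```

View pics/v5.png

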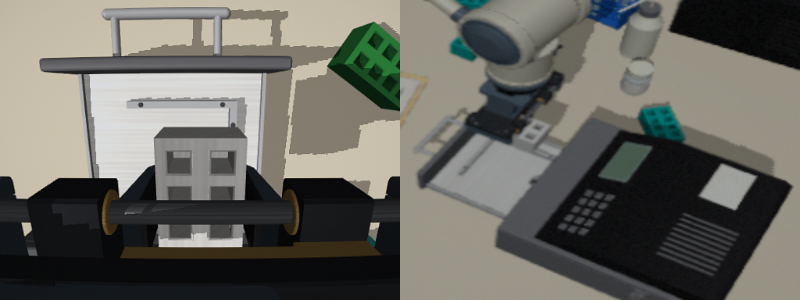

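The block is held squarely (width 54 mm) above the stage, and the ledge corner is visible at wrist (235,105), front-left of the block. Lowering it next, then pressing.

```bash
python3 - <<'E'
from h import *
p=np.array(arm.current_ee_pos())
arm.move_l([p[0],p[1],.062],R(YAW+90),feed=.1); st('7mm')
z=.062
while z>.050:
    z-=.0015; arm.move_l([p[0],p[1],z],feed=.03); F=arm.current_force()
    if F[2]>0: break
st('contact %.4f'%z)
def press(q,d,lim,n=10,s=.0015):
    for i in range(n):
        q=q+s*d; arm.move_l(q,feed=.03); f=-np.array(arm.current_force())@d
        print(i,'f%.1f'%f,end=' ')
        if f>lim: break
    st(); return q
q=np.array([p[0],p[1],z])
q=press(q,Yr,8); q=press(q,-X,10)
np.save('q.npy',q); save('w6',arm.snapshot('wrist')); save('side4',arm.snapshot('side'))
E
```

```text
7mm t19.81 [0.6049 0.0127 0.0626] F [-0.2 -0.7 -3. ] w0.0541 g30.0
contact 0.0545 t21.06 [0.605  0.0127 0.0549] F [0.3 1.5 5.5] w0.0538 g30.0
0 f3.4 1 f3.4 2 f3.1 3 f5.4 4 f18.3  t22.31 [0.6048 0.0183 0.055 ] F [  0.6 -18.3   5.3] w0.0538 g30.0
0 f3.8 1 f9.0 2 f9.0 3 f9.8 4 f9.0 5 f14.2  t23.81 [0.599  0.018  0.0555] F [ 14.9 -14.1  -4.4] w0.0541 g30.0
```

```bash
python3 - <<'E'
from h import *
q=np.load('q.npy')
for i in range(3):
    q=q-.001*X; arm.move_l(q,feed=.03); arm.sleep(.2); st(i)
    if -np.array(arm.current_force())@-X>24: break
np.save('q.npy',q); arm.sleep(.3); st('hold'); c=arm.get_calibration('wrist'); w=arm.snapshot('wrist'); save('w7',w)
print(np.degrees(np.arctan2(*np.array(arm.current_tool_rot())[:2,1][::-1])))
s=arm.snapshot('side'); save('side5',s)
P=project(arm.get_calibration('side'),np.array([.605,.02,.06]))[0].astype(int); print(P)
u,v=P; cr=s[max(v-45,0):v+45,max(u-60,0):u+60]
save('v7',np.hstack([cv2.resize(w[60:180,150:350],(400,300)),cv2.resize(cr,(400,300),interpolation=cv2.INTER_CUBIC)]))
E
```

```text
0 t24.36 [0.5989 0.018  0.0556] F [ 17.9 -13.7  -6.6] w0.0537 g30.0
1 t24.81 [0.5987 0.018  0.0558] F [ 21.2 -13.6  -6.9] w0.0534 g30.0
2 t25.26 [0.5984 0.018  0.0561] F [ 23.  -12.6  -5.2] w0.0541 g30.0
hold t25.56 [0.5984 0.018  0.0561] F [ 23.8 -12.5  -4.6] w0.0540 g30.0
92.56951894995578
[225 194]
```

View pics/v7.png

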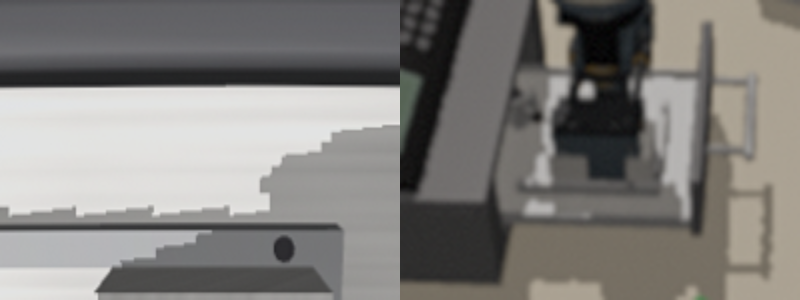

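The wrist crop shows the block's front top edge at crop y≈265, right up against the front ledge. The side view shows it lying along the side ledge. The TCP crept up 1 mm, so I'll press down slightly and check the geometry.

```bash
python3 - <<'E'
from h import *
q=np.load('q.npy'); c0=np.array([.557,.0432,0])
c=arm.get_calibration('wrist'); P=onplane(c,np.array([[117,265],[312,265]])/2.5+[150,60]-.5,.080)
print('front top edge rel corner',[(round((p-c0)@X,4),round((p-c0)@Yr,4)) for p in P])
for i in range(5):
    q=q-[0,0,.001]; arm.move_l(q,feed=.03); arm.sleep(.2); st(i)
    if arm.current_force()[2]>6: break
np.save('q.npy',q); arm.sleep(.5); st('hold')
w=arm.snapshot('wrist'); save('w8',w); c=arm.get_calibration('wrist')
save('v8',cv2.resize(w[130:250,170:330],(800,600),interpolation=cv2.INTER_CUBIC))
E
```

```text
front top edge rel corner [(np.float64(-0.0059), np.float64(-0.0533)), (np.float64(-0.0059), np.float64(-0.0185))]
0 t26.11 [0.5985 0.018  0.0557] F [ 21.8 -12.5   6.4] w0.0539 g30.0
hold t26.61 [0.5985 0.018  0.0557] F [ 21.8 -12.2   6.1] w0.0546 g30.0
```

View pics/v8.png

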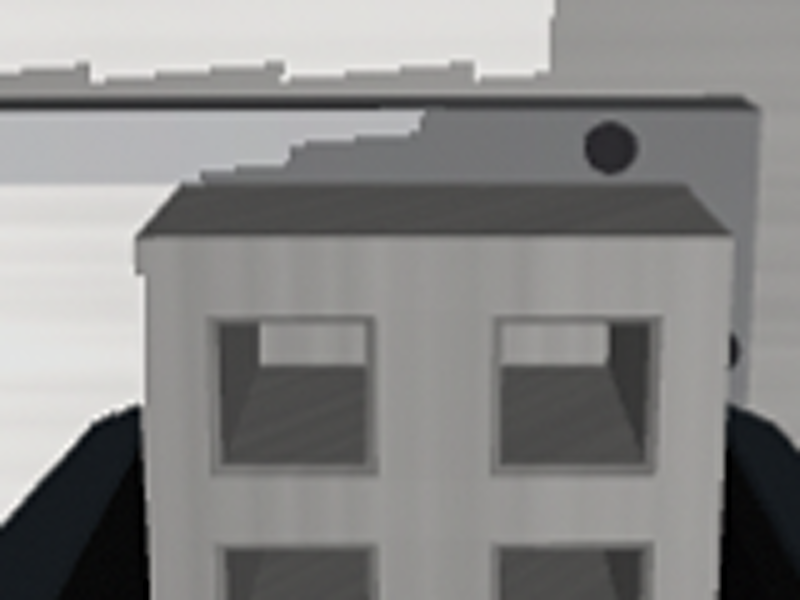

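The block's front face meets the front ledge's inner edge at crop y≈183 with no gap and parallel to it. Its right side lies along the side ledge (x≈733). The forces are steady at about 22 N and 12 N, so I'm handing in.

```bash
python3 - <<'E'
from h import *
t=np.degrees(np.arccos(-np.array(arm.current_tool_rot())[2,2])); st('tilt %.2f deg'%t)
if t<1.5: print(arm.sign_off())
E
```

```text
tilt 0.74 deg t26.66 [0.5985 0.018  0.0557] F [ 21.7 -11.5   5.9] w0.0540 g30.0
the job is handed in; nothing more can be done
None
```

The drawer is out to its stop and the job is handed in at about 27 s: the aluminium cuvette block is flat in the corner, still gripped at 30 N, with the arm pressing about 22 N towards the front ledge and 12 N towards the side ledge (wrist-force readings, not ledge forces).

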